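Close the beam guard: free the panel and plug its tongue into the interlock switch

ROBOT

A 6-joint arm with a two-finger parallel gripper is mounted at the origin on a cart in front of the work surface, level with it; the furniture and walls round the work are solid. World frame = base frame: x ahead of the robot, y to its left, z up, the work surface at z = 0. Lengths are in m, angles in rad, forces in N, time in s.
With the tool pointing down it reaches from about 0.375 to 0.975 m from the base axis. Payload 3.8 kg.
Tool frame: the origin (TCP) lies midway between the tips of the shut fingers; the grasp point (between the pads) lies 19 mm behind it; x points along the fingers, y is the direction in which the jaws open and shut, and the axes are right-handed (so a half turn about x gives the same grasp; the last joint's range is limited). The gripper opens to 88 mm and grips with 3 to 60 N. Pads are 18 mm wide; open, the fingers measure 123 mm over their backs; the gripper's body (75 mm by 187 mm) begins 45 mm behind the grasp point.
Start: joints at [-1.16, 0.264, 1.604, -0, 1.274, -0.037], TCP at [0.292, -0.608, 0.239] pointing down, gripper open.
Joint ranges: [-2.63, 2.63], [-0.94, 2.18], [0.31, 2.57], [-1.31, 4.45], [0, 2.66], [-2.55, 2.55]. Speed limits (rad/s): [2.57, 2.57, 3.14, 3.14, 3.14, 3.14].

INTERFACE

Orientations are given as a rotation vector (axis times angle).
In Python, from cell import manip, inverse_kinematics, cams, order gives the robot as it stands. Calls block until the motion is done:
- manip.move_pose(position, orientation): joint-space move of the TCP to a pose.
- manip.move_linear(position, rate=0.15, rot=None): straight line of the TCP; rot=None keeps the orientation; rate is the mean speed in m/s.
- manip.set_joints(angles): joint-space move.
- manip.set_gripper(opening, force=None): finger opening in m; force is the grip in N (None keeps the last); returns when the fingers have stopped.
- manip.dwell(seconds).
- inverse_kinematics(position, orientation): joint angles nearest the present ones, or None.
- manip.state(): the state.
- cams.capture(name): name is "side" or "top" or "wrist"; returns a dict with "image" (384x512x3 uint8, blue, green, red), "z_map" (384x512 float32, m along the optical axis (not along the pixel's ray), 0 where there is no reading), "intrinsics" (3x3 intrinsics, pixels), "position" and "orientation" of the camera in the world; the wrist camera has in their place "T_tool_cam" (4x4, takes a point from camera to tool coordinates, whose origin is the TCP and whose axes are the tool frame's). Camera axes: x right, y down, z forward; pixel columns grow to the right and rows downward; lengths in m; the calibration is good to about 2 mm. A picture is of the moment at which its call begins: read the wrist's pose just before it.
A pose or a line that the arm cannot do raises manip.IKError and nothing moves.
- order.close_job(): hands the job in, once; it reports no verdict.
The state is a dict: "clock": time; "joint_pos": joint angles; "joint_velocities": joint speeds; "tau": joint torques, N m; "tool_pos": TCP position; "tcp_rot": TCP orientation; "contact_force": force on the tool from outside, world axes, zero at the start; "moment": the same for the moment, N m; "gripper_width": finger opening in m.
Only numpy, scipy, OpenCV 4.12 (cv2) and the standard library are available. Lean on these libraries where they do the work, as an engineer would, in place of code of your own. Each camera call takes 0.05 s, during which the arm holds its last target.

TASK

Turn the swing tab on the parking frame aside, lift the guard panel straight up out of the frame, and push its tongue straight down into the slot of the interlock switch until it is fully home and the panel's lower edge sits on the switch head. The head may stand anywhere along its carriage, so feel for the slot and do not force it; leave the panel standing upright by itself and leave the other things on the table alone.

Things in the scene. Friction and masses are not known exactly. Their poses are not given: they have to be found in the camera images.
- frame: fixed parking frame: black base 64 x 160 x 6 mm (x, y, z), two aluminium posts at y = +-69 mm (24 x 14 mm, top z = 96 mm). Inner grooves, open above, walls up to z = 82 mm, hold the panel upright with 1.5 mm play per face, 2 mm per end. Origin: centre of the underside, on the table; z up, y along the panel, x through it. Swing tab on the +y post. Either this or the guard mount stands on the left
- panel: loose guard panel, 0.2 kg: grey plate 6 x 120 x 60 mm (x, y, z), on top in the middle a black grip bar (12 mm thick in x, 40 mm long in y, z = 60 to 88 mm), below in the middle a steel tongue (4 mm thick in x, 20 mm wide in y, z = -24 to 0). Origin: middle of the plate's lower edge. Starts upright in the frame, lower edge 36 mm above the table, axes as the frame's. Same either way round
- panel_grip (a point): centre of the panel's grip bar, 74 mm above the panel's origin
- tongue_tip (a point): middle of the tongue's lower end, 24 mm below the panel's origin
- swing_tab (a joint): angle of the steel swing tab about the vertical through tab_pivot (rad). 0: it points along the frame's -y, over the panel's top edge, and blocks it; grows, clockwise from above, as the free end swings toward the frame's -x side; 1.57: square to the panel and well clear; stop at 1.75. Starts at 0 to 0.25. Needs about 1 N at the lug, stays where left
- tab_pivot (a point): pivot of the swing tab, at the tab's underside on top of the post, (0, 69, 97.5) mm in the frame's axes; the blade is 4 mm thick, 12 mm wide, reaches 33 mm from the pivot; the screw's head rises 8 mm above this point
- tab_lug (a point): middle of the top of the upright lug at the free end of the swing tab, 29 mm from the pivot; the lug is 10 mm across (the way it swings), 8 mm along the tab, and rises 18 mm above the blade (top 119.5 mm above the table); push or pinch it to turn the tab
- guard_mount: fixed mount of the guard opening: black base 96 x 176 x 6 mm (x, y, z), two aluminium jambs (60 x 8 mm, at y = +-78 mm, top z = 90 mm) and between them a low dark carriage along x that carries the interlock switch head. Origin: centre of the underside, on the table, z up. The panel goes in with its width along the mount's y, between the jambs, 14 mm spare at either end
- slot_nominal (a point): point of the mount at the height of the head's top, 56 mm above the table, mid-way of the carriage. The switch head is a grey block 54 x 40 x 34 mm (x, y, z) with a slot in the middle of its flat top, 5.6 mm in x, 24 mm in y, mouth chamfered 0.8 mm. The head is clamped anywhere from -12 to +12 mm in the mount's x from this point (y exact, not turned); find it by touch or sight
- switch_cam (a joint): how far the cam at the bottom of the slot is pushed down (m), 0 to 0.008. The tongue meets it 17 mm below the head's top; pushing it down takes about 8 N more and it stays where it is pushed; it reads about 0.007 when the panel's lower edge sits on the head
- lens_case: loose bystander: round white lens case, 57 mm across, 20 mm high
- marker: loose bystander: marker pen, 117 mm long, lying on the table
- beam_block: loose bystander: small black beam block on a foot, 26 x 50 x 58 mm

How it is judged:
On the way, in this order (a step that is already met when the one before it is completed fails the run):
1. the swing tab is turned aside while the panel still stands in the frame (value of joint swing_tab above 1 rad and z of panel in the frame of frame below 0.045 m), for 0.1 s.
2. the panel is lifted clear of the frame (z of tongue_tip in the frame of frame above 0.06 m), for 0.1 s.
At the end, for the whole second after the job is handed in: the panel stands by itself, at rest, upright within 0.12 rad and in line with the mount within 0.2 rad, its tongue in the switch slot (tip within 15 mm in x, 4 mm in y of the mount's centre, less than 34.5 mm above its underside), and the switch cam is down by more than 5.5 mm (value of joint switch_cam above 0.0055 m and z of tongue_tip in the frame of guard_mount below 0.0345 m and x of tongue_tip in the frame of guard_mount between -0.015 and 0.015 m and y of tongue_tip in the frame of guard_mount between -0.004 and 0.004 m and angle between the y axis of panel and the y axis of guard_mount, either way round below 0.2 rad and angle between panel's own z axis and vertical below 0.12 rad and linear speed of panel below 0.02 m/s); the robot touches nothing.
It fails at once if the panel is forced against the guard mount or its switch with more than 60 N (contact force between panel and guard_mount above 60 N).
It fails at once if a bystander is moved by more than 30 mm (distance of any of marker, lens_case, beam_block from where it was at the start of the episode above 0.03 m).
It also fails if it takes over 64 s, if anything falls off the work surface, if the arm or the gripper's body presses on something with over 40 N, if the wrist force passes 120 N, or if a joint passes its speed limit or range.

## Working session

There is one attempt and no reset: what is moved stays moved. The work goes in short steps, each a Python script; the robot and the scene stay as the last script left them, time stands still between calls to the robot, and variables do not carry over. Pictures are saved under pics/ and viewed, and the job is handed in when it is done.

```bash
ls; mkdir -p pics
python3 - <<'E'
from cell import manip, cams
import cv2,numpy as np,pickle
s=manip.state();print(s)
for n in("side","top","wrist"):
    c=cams.capture(n);cv2.imwrite(f"pics/{n}0.png",c["image"]);pickle.dump(c,open(f"{n}0.pkl","wb"))
    print(n,{k:v for k,v in c.items() if k not in("image","z_map")})
E
```

```text
pics
{'clock': 0.0, 'joint_pos': array([-1.15985291e+00,  2.64760078e-01,  1.60535022e+00, -1.40664677e-05,
        1.27369510e+00, -3.68661971e-02]), 'joint_velocities': array([-6.15270272e-05,  8.26958345e-04,  1.23148308e-03, -4.30141868e-04,
        1.52693996e-03, -3.80922508e-04]), 'tau': array([ 3.11733334e-05, -5.02107024e+01, -3.56877387e+01,  7.29832286e-02,
        2.92310072e-02, -2.00449763e-04]), 'tool_pos': array([ 0.29200432, -0.6077934 ,  0.23739618]), 'tcp_rot': array([ 1.97347293,  0.45170574, -1.97433266]), 'contact_force': array([-0.20218687, -0.52377308,  0.32063845]), 'moment': array([-0.01856803, -0.0112689 , -0.04038971]), 'gripper_width': 0.08777572354649583}
side {'intrinsics': array([[415.39049226,   0.        , 257.13373689],
       [  0.        , 415.39049226, 187.98970756],
       [  0.        ,   0.        ,   1.        ]]), 'position': array([0.2941016 , 0.36950617, 0.7277211 ]), 'orientation': array([-0.6336785 ,  2.65366002, -1.16600172])}
top {'intrinsics': array([[427.09221077,   0.        , 255.04984791],
       [  0.        , 427.09221077, 194.92072468],
       [  0.        ,   0.        ,   1.        ]]), 'position': array([ 0.45832982, -0.24668147,  1.0347482 ]), 'orientation': array([-2.13097684,  2.18007555, -0.14211029])}
wrist {'intrinsics': array([[313.88391121,   0.        , 257.56730107],
       [  0.        , 313.88391121, 194.21289797],
       [  0.        ,   0.        ,   1.        ]]), 'T_tool_cam': array([[-7.21378397e-04, -3.20400177e-01,  9.47282010e-01,
        -1.45173635e-01],
       [ 9.99999722e-01, -5.07326260e-05,  7.44364874e-04,
        -5.67078157e-04],
       [-1.90436533e-04,  9.47282283e-01,  3.20400124e-01,
        -8.41487495e-02],
       [ 0.00000000e+00,  0.00000000e+00,  0.00000000e+00,
         1.00000000e+00]])}
```

View pics/side0.png

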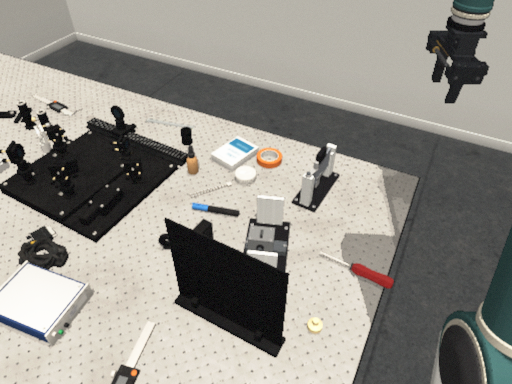

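View pics/top0.png

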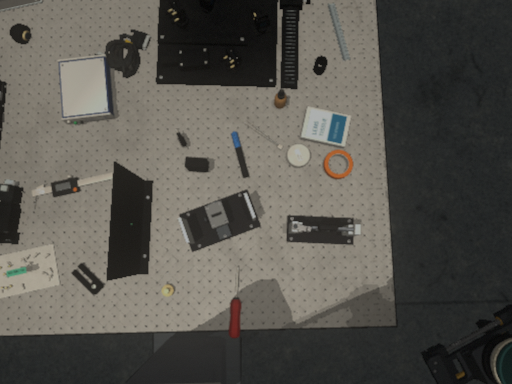

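```bash
python3 - <<'E'
import cv2,pickle
c=pickle.load(open("top0.pkl","rb"))["image"]
for i,(x0,y0,w,h) in enumerate([(150,60,180,135),(280,60,180,135)]):
    cv2.imwrite(f"pics/topc{i}.png",cv2.resize(c[y0:y0+h,x0:x0+w],(720,540),interpolation=cv2.INTER_CUBIC))
E
python3 - <<'E'
import cv2,pickle
c=pickle.load(open("top0.pkl","rb"))["image"]
for i,(x0,y0,w,h) in enumerate([(165,175,100,75),(275,190,100,75)]):
    cv2.imwrite(f"pics/topd{i}.png",cv2.resize(c[y0:y0+h,x0:x0+w],(800,600),interpolation=cv2.INTER_CUBIC))
c=pickle.load(open("side0.pkl","rb"))["image"]
cv2.imwrite(f"pics/sided.png",cv2.resize(c[130:280,230:350],(640,800)[:2] and (480,600),interpolation=cv2.INTER_CUBIC))
E
```

```text
(no output)
```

View pics/topd0.png

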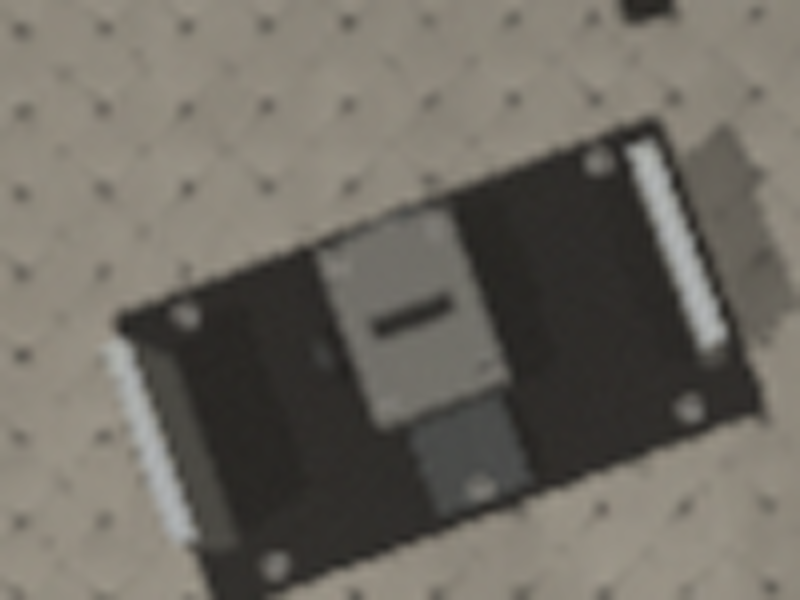

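View pics/topd1.png

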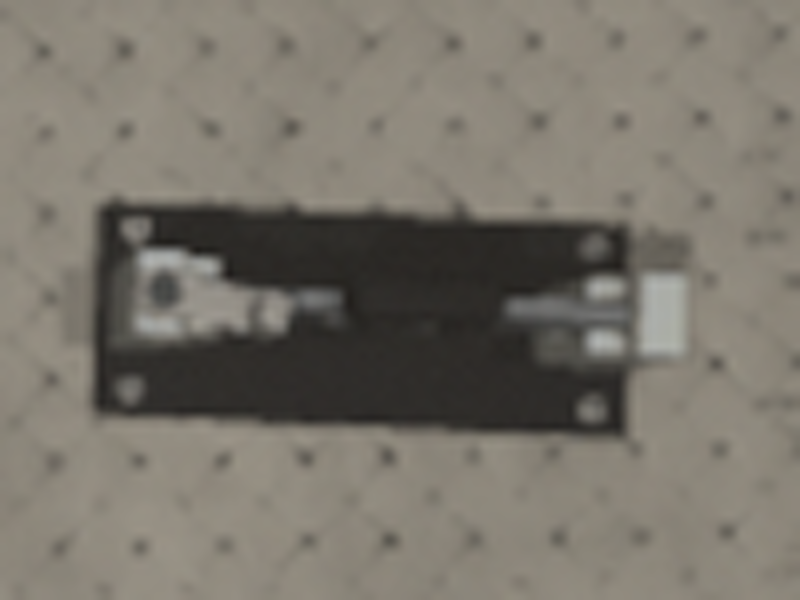

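View pics/sided.png

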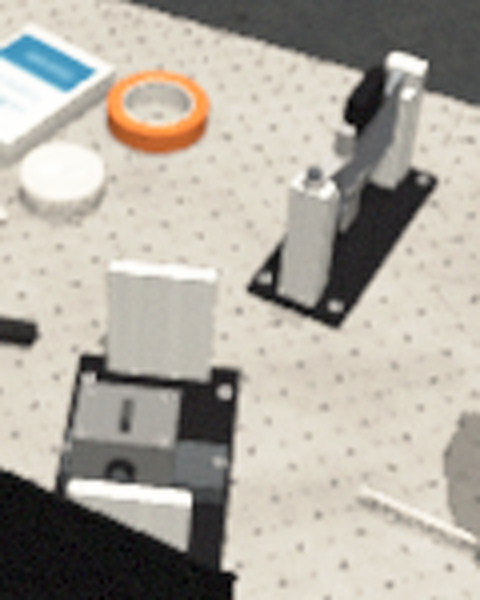

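```bash
cat > h.py <<'E'
import numpy as np,cv2,pickle
from scipy.spatial.transform import Rotation as R
def pose(c,tp=None,tr=None):
    if "position" in c: return R.from_rotvec(c["orientation"]).as_matrix(),np.array(c["position"])
    T=c["T_tool_cam"];Rt=R.from_rotvec(tr).as_matrix()
    return Rt@T[:3,:3],Rt@T[:3,3]+tp
def ray(c,uv,P):
    d=np.linalg.inv(c["intrinsics"])@np.array([uv[0],uv[1],1.]);return P[0]@d
def atz(c,uv,z,P):
    d=ray(c,uv,P);return P[1]+d*(z-P[1][2])/d[2]
def cloud(c,P):
    h,w=c["z_map"].shape;u,v=np.meshgrid(np.arange(w),np.arange(h))
    d=np.stack([u,v,np.ones_like(u)],-1)@np.linalg.inv(c["intrinsics"]).T*c["z_map"][...,None]
    return d@P[0].T+P[1]
def proj(c,X,P):
    p=(np.atleast_2d(X)-P[1])@P[0]@c["intrinsics"].T;return p[:,:2]/p[:,2:]
E
python3 - <<'E'
from h import *
c=pickle.load(open("top0.pkl","rb"));P=pose(c)
f=lambda q,o:[(q[0]-.0)/8+o[0]-.44,q[1]/8+o[1]-.44]
for n,z,pts,o in[("mount",.006,[(118,318),(655,120),(762,412)],(165,175)),("slot",.056,[(412,315)],(165,175)),("headcorners",.056,[(318,252),(450,208),(508,382),(384,430)],(165,175)),("frame",.006,[(100,205),(628,225),(625,435),(97,410)],(275,190)),("lug",.1195,[(270,310)],(275,190)),("piv",.1055,[(163,290)],(275,190))]:
    print(n,[np.round(atz(c,f(p,o),z,P)[:2],4).tolist() for p in pts])
C=cloud(c,P)
print("screen z",C[165:280,105:155,2].max(), "slot zmap",C[214,216],C[205,214],"jamb",C[205:225,245:252,2].max(),"caliper",C[185,75])
s=pickle.load(open("side0.pkl","rb"));Cs=cloud(s,pose(s))
m=Cs[225:345,170:285];mm=m[...,2]>.03
print("side screen",m[...,2].max(), Cs[228,175],Cs[270,283],Cs[340,280])
m=C[...,2]; ys,xs=np.where((m>.12));print(np.c_[xs,ys][::max(1,len(xs)//20)].tolist())
E
```

```text
mount [[0.549, -0.0668], [0.6057, -0.23], [0.5162, -0.2604]]
slot [[0.5435, -0.1599]]
headcorners [[0.5623, -0.1331], [0.5742, -0.1712], [0.5237, -0.1872], [0.5108, -0.1515]]
frame [[0.541, -0.3268], [0.5313, -0.4858], [0.4685, -0.4816], [0.4795, -0.3239]]
lug [[0.5027, -0.3625]]
piv [[0.5094, -0.3354]]
screen z 1.0347482017724696 slot zmap [ 0.54504366 -0.158083    0.0370263 ] [ 0.5639201  -0.15570744  0.05938484] jamb 1.0347482017724696 caliper [0.62619354 0.18672449 0.007053  ]
side screen 0.7277210984567102 [0.61313284 0.01974856 0.21652108] [0.41800956 0.02520894 0.2302739 ] [0.41103107 0.02784196 0.03154472]
[[0, 0], [194, 111], [120, 178], [118, 196], [127, 214], [126, 228], [126, 244], [117, 262], [393, 291], [497, 322], [497, 332], [508, 340], [494, 346], [446, 351], [463, 355], [484, 359], [443, 364], [507, 368], [477, 373], [451, 378], [500, 383]]
```

```bash
cat >> h.py <<'E'
def down(yaw,s=1):
    # jaw axis (tool y) = s*(cos yaw, sin yaw,0), tool x down
    x=np.array([0,0,-1.]);y=s*np.array([np.cos(yaw),np.sin(yaw),0]);z=np.cross(x,y)
    return R.from_matrix(np.c_[x,y,z]).as_rotvec()
E
python3 - <<'E'
from h import *
from cell import manip,inverse_kinematics as ik
print(R.from_rotvec(manip.state()["tcp_rot"]).as_matrix().round(2))
for s in(1,-1):
  for p,y in [((.50,-.4,.25),0),((.50,-.4,.25),-.06),((.50,-.4,.13),-.06),((.543,-.16,.2),.334),((.5,-.36,.11),-1.4)]:
    q=ik(p,down(y,s));print(s,p,y,None if q is None else np.round(q,2))
E
```

```text
[[-0.    0.43 -0.9 ]
 [ 0.   -0.9  -0.43]
 [-1.   -0.   -0.  ]]
1 (0.5, -0.4, 0.25) 0 [-0.71  0.19  1.67 -0.    1.28 -0.71]
1 (0.5, -0.4, 0.25) -0.06 [-0.71  0.19  1.67 -0.    1.28 -0.65]
1 (0.5, -0.4, 0.13) -0.06 [-0.71  0.28  1.79 -0.    1.07 -0.65]
1 (0.543, -0.16, 0.2) 0.334 [-0.33  0.09  1.88 -0.    1.17 -0.66]
1 (0.5, -0.36, 0.11) -1.4 [-0.66  0.26  1.86  0.    1.02  0.74]
-1 (0.5, -0.4, 0.25) 0 [-0.71  0.19  1.67  0.    1.28  2.43]
-1 (0.5, -0.4, 0.25) -0.06 [-0.71  0.19  1.67  0.    1.28  2.49]
-1 (0.5, -0.4, 0.13) -0.06 [-0.71  0.28  1.79  0.    1.07  2.49]
-1 (0.543, -0.16, 0.2) 0.334 [-0.33  0.09  1.88 -0.    1.17  2.48]
-1 (0.5, -0.36, 0.11) -1.4 [-0.66  0.26  1.86 -0.    1.02 -2.41]
```

Run:
```python
from h import *
from cell import manip,cams
def shot(n):
    manip.dwell(.15);s=manip.state();c=cams.capture("wrist");c["tp"]=s["tool_pos"];c["tr"]=s["tcp_rot"];pickle.dump(c,open(n+".pkl","wb"));cv2.imwrite(f"pics/{n}.png",c["image"]);print(n,s["clock"],s["tool_pos"])
manip.move_pose([.54,-.36,.24],down(-.065));shot("wA")
manip.move_pose([.47,-.36,.24],down(-.065));shot("wB")
```

```text
wA 1.6167 [ 0.53922756 -0.36131047  0.23998275]
wB 2.2 [ 0.47061459 -0.36045684  0.2403058 ]
```

View pics/wA.png

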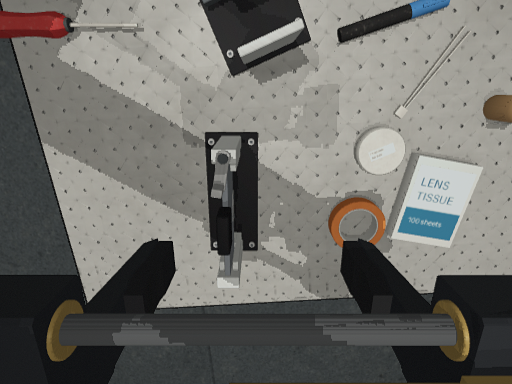

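View pics/wB.png

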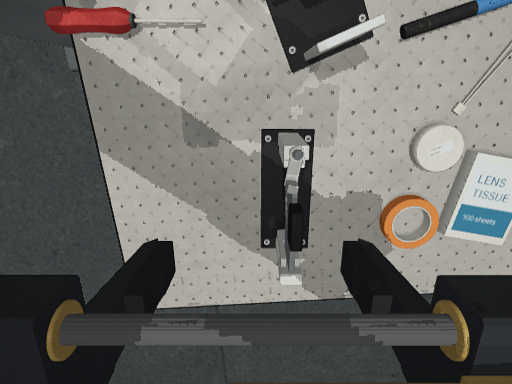

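Run:
```python
from h import *
a=pickle.load(open("wA.pkl","rb"))["image"][125:295,190:275];b=pickle.load(open("wB.pkl","rb"))["image"][120:290,245:330]
o=np.hstack([cv2.resize(i,(300,600),interpolation=cv2.INTER_CUBIC) for i in(a,b)])
# 
cv2.imwrite("pics/cAB.png",cv2.resize(np.hstack([a[:85],b[:85]]),(800,400),interpolation=cv2.INTER_CUBIC))
cv2.imwrite("pics/cAB2.png",cv2.resize(np.hstack([a[80:165],b[80:165]]),(800,400),interpolation=cv2.INTER_CUBIC))
```

```text
(no output)
```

View pics/cAB.png

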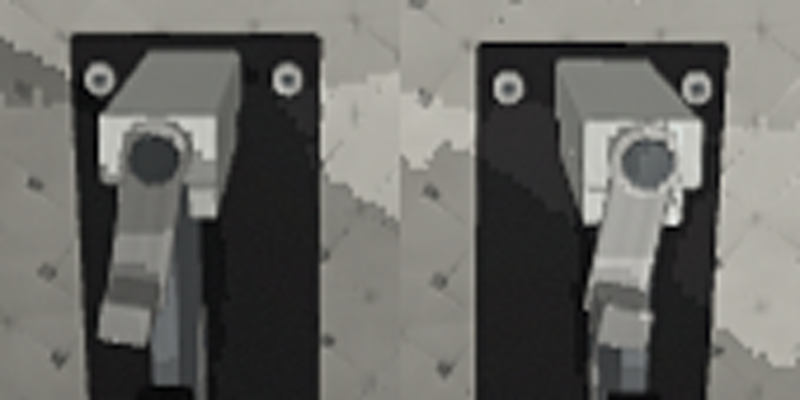

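View pics/cAB2.png

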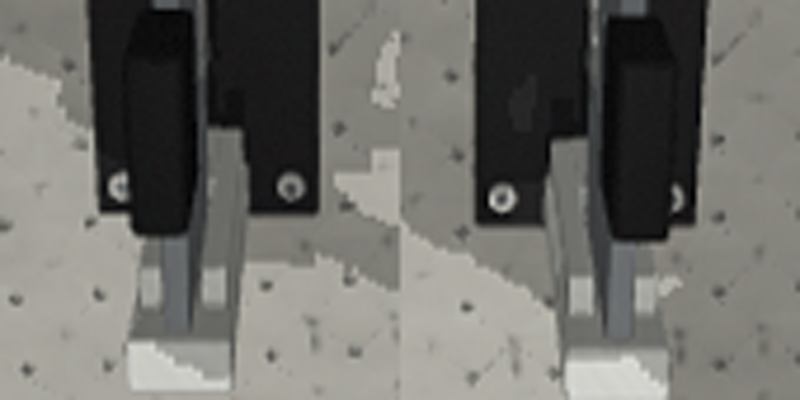

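```bash
cat >> h.py <<'E'
def tri(obs):
    A=np.zeros((3,3));b=np.zeros(3)
    for c,uv in obs:
        P=pose(c,c.get("tp"),c.get("tr"));d=ray(c,uv,P);d/=np.linalg.norm(d);M=np.eye(3)-np.outer(d,d);A+=M;b+=M@P[1]
    return np.linalg.solve(A,b)
E
python3 - <<'E'
from h import *
a=pickle.load(open("wA.pkl","rb"));b=pickle.load(open("wB.pkl","rb"))
k=85/400
A=lambda p,r=0:(190+p[0]*k-.4,125+r+p[1]*k-.4)
B=lambda p,r=0:(245+(p[0]-400)*k-.4,120+r+p[1]*k-.4)
print("screw",tri([(a,A((155,158))),(b,B((650,164)))]))
print("lug",tri([(a,A((129,325))),(b,B((620,332)))]))
print("grip",tri([(a,A((161,148),80)),(b,B((641,151),80))]))
for n,p,q in[("g++",(195,62),(676,62)),("g-+",(128,62),(610,62)),("g--",(132,235),(612,240)),("g+-",(189,235),(668,240))]: print(n,tri([(a,A(p,80)),(b,B(q,80))]))
Pa=pose(a,a["tp"],a["tr"]);Pb=pose(b,b["tp"],b["tr"])
fa=[atz(a,u,.006,Pa)[:2] for u in(A((72,35)),A((320,38)),A((100,212),80),A((318,214),80))]
fb=[atz(b,u,.006,Pb)[:2] for u in(B((477,44)),B((728,44)),B((475,224),80),B((695,225),80))]
for f in(fa,fb):print(np.round(f,4).tolist(),"c",np.mean(f,0), "yaw",[np.arctan2(-(f[i]-f[i+2])[0],(f[i]-f[i+2])[1]) for i in(0,1)],np.arctan2((f[1]-f[0])[1],(f[1]-f[0])[0]))
for n,c,P in(("a",a,Pa),("b",b,Pb)):
    C=cloud(c,P);z=C[...,2];m=(z>.11)&(z<.135)&(abs(C[...,0]-.505)<.05)&(abs(C[...,1]+.405)<.06)
    ii=np.where(m);print(n,m.sum(),np.median(C[m],0))
E
```

```text
screw [ 0.5092224  -0.33578276  0.10370934]
lug [ 0.50168284 -0.36697497  0.11126968]
grip [ 0.50424038 -0.4077014   0.11564309]
g++ [ 0.51228278 -0.39116514  0.11079861]
g-+ [ 0.49898963 -0.38990489  0.11168775]
g-- [ 0.49729281 -0.4240312   0.12139873]
g+- [ 0.50864464 -0.42527458  0.12054306]
[[0.4791, -0.323], [0.5419, -0.3279], [0.4681, -0.4805], [0.5307, -0.4854]] c [ 0.50495233 -0.40420239] yaw [np.float64(-0.0698768985713487), np.float64(-0.07063925001530902)] -0.07914621000239756
[[0.4778, -0.323], [0.5413, -0.3272], [0.4674, -0.4807], [0.5306, -0.4852]] c [ 0.50427278 -0.40405549] yaw [np.float64(-0.06533625513404276), np.float64(-0.06701126946406478)] -0.06544920948683162
a 727 [ 0.50439647 -0.39747783  0.12263341]
b 732 [ 0.5030848  -0.39725195  0.12273507]
```

```bash
cat >> h.py <<'E'
FC=np.array([.5046,-.4041]);FY=-.068
def F(x,y,z): # frame mm -> world
    c,s=np.cos(FY),np.sin(FY);return [FC[0]+(c*x-s*y)/1e3,FC[1]+(s*x+c*y)/1e3,z/1e3]
E
python3 - <<'E'
from h import *
from cell import manip,cams
def pp(a,d,z):
    return F(-29*np.sin(a)+d*np.cos(a),69-29*np.cos(a)-d*np.sin(a),z),down(FY-a)
manip.set_gripper(0.0)
p,r=pp(.17,29,150);manip.move_pose(p,r)
p,r=pp(.17,29,108);manip.move_linear(p,rate=.1);print(manip.state()["tool_pos"],manip.state()["contact_force"])
for a in np.linspace(.17,1.5,9):
    p,r=pp(a,22.5,108);manip.move_linear(p,rate=.08,rot=r);s=manip.state();print(round(a,2),s["contact_force"].round(1),s["clock"])
p,r=pp(1.45,28,108);manip.move_linear(p,rate=.1,rot=r)
manip.move_linear([p[0],p[1],.2],rate=.2)
manip.set_gripper(.06)
manip.move_pose([.5,-.36,.24],down(FY))
manip.dwell(.15);s=manip.state();c=cams.capture("wrist");c["tp"]=s["tool_pos"];c["tr"]=s["tcp_rot"];pickle.dump(c,open("wC.pkl","wb"));cv2.imwrite("pics/wC.png",cv2.resize(c["image"][80:290,160:340],(600,700)[:2] and (514,600)));print(s["clock"],s["contact_force"])
E
```

```text
[ 0.53049871 -0.37041298  0.10833545] [0.10033414 1.27394076 0.10500682]
0.17 [-0.2  0.2  0.8] 4.8833
0.34 [0.3 0.6 0.3] 5.2
0.5 [0.4 0.7 0.6] 5.5167
0.67 [ 2.3 -0.1  0.7] 5.8333
0.84 [17.6  1.7 -5.6] 6.15
1.0 [ 0.6 -0.1  0.4] 6.4667
1.17 [-0.6 -0.1 -1.1] 6.7833
1.33 [-0.8 -0.4 -0.2] 7.1
1.5 [-0.7  0.2 -0.6] 7.4167
10.6833 [0.33566291 0.6521761  0.06030154]
```

View pics/wC.png

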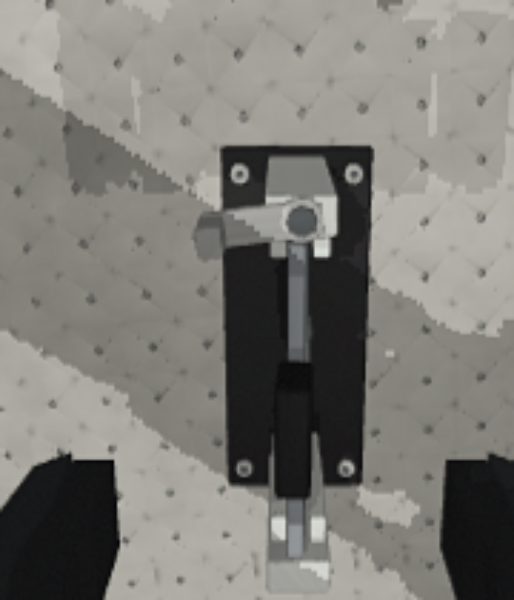

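Run:
```python
from h import *
c=pickle.load(open("wC.pkl","rb"));cv2.imwrite("pics/wCc.png",cv2.resize(c["image"][145:285,225:295],(400,800)[:1]+(800,) if 0 else (300,600),interpolation=cv2.INTER_CUBIC))
P=pose(c,c["tp"],c["tr"])
def toF(w):
    d=np.array(w[:2])-FC;cc,s=np.cos(FY),np.sin(FY);return np.round([1e3*(cc*d[0]+s*d[1]),1e3*(-s*d[0]+cc*d[1])],1)
k=180/514
for n,p,z in[("b",(278,388),.124),("b",(312,388),.124),("b",(308,497),.124),("b",(276,497),.124),("plate -y end",(295,556),.096),("screw",(302,221),.1055),("base",(221,147),.006),("base",(373,147),.006),("base",(362,485),.006),("base",(229,485),.006)]:
    print(n,toF(atz(c,(160+p[0]*k-.3,80+p[1]*k-.3),z,P)))
```

```text
b [-8.  19.4]
b [ 2.7 19.4]
b [  1.8 -19.3]
b [ -8.7 -19.3]
plate -y end [ -1.7 -60. ]
screw [-0.3 68.8]
base [-31.8  79.1]
base [31.7 79.1]
base [ 31.8 -79.6]
base [-31.4 -79.6]
```

View pics/wCc.png

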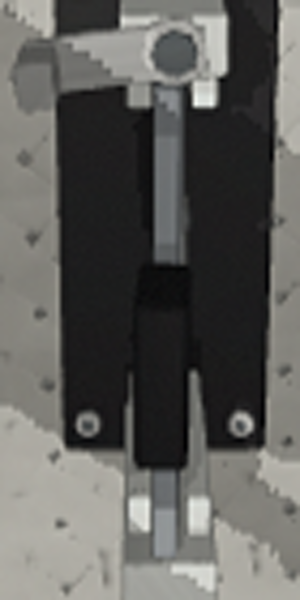

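Run:
```python
from h import *
from cell import manip,cams
r=down(FY)
manip.set_gripper(.045)
manip.move_pose(F(-.5,0,150),r);manip.move_linear(F(-.5,0,92),rate=.12);print(manip.state()["contact_force"].round(1))
manip.set_gripper(0,force=50);manip.dwell(.2);s=manip.state();print(s["gripper_width"],s["contact_force"].round(1),s["tool_pos"])
for z in(100,115,140,160,212):
    manip.move_linear(F(-.5,0,z),rate=.08);s=manip.state();print(z,s["contact_force"].round(1),s["clock"],s["gripper_width"])
manip.dwell(.2);s=manip.state();print(s["contact_force"].round(2),s["moment"].round(3),s["tool_pos"])
for n in("wrist","side","top"):
    c=cams.capture(n);c["tp"]=s["tool_pos"];c["tr"]=s["tcp_rot"];pickle.dump(c,open(f"D{n}.pkl","wb"));cv2.imwrite(f"pics/D{n}.png",c["image"])
```

```text
[-0.1  0.2  0. ]
0.011554769406652685 [1.2 1.2 1.6] [ 0.50447397 -0.40426221  0.0923656 ]
100 [ 1.   0.6 -1.7] 13.3167 0.011570072788975927
115 [-0.2  0.8 -2.7] 13.6583 0.011420895162500841
140 [-0.9  0.8 -1.8] 14.125 0.011175139946890858
160 [-1.2 -0.6 -2.7] 14.525 0.011836780740967737
212 [-0.3 -0.6 -2.2] 15.325 0.011383551468794237
[ 0.53  0.24 -1.88] [ 0.084 -0.101 -0.02 ] [ 0.50370475 -0.40371568  0.21106379]
```

View pics/Dwrist.png

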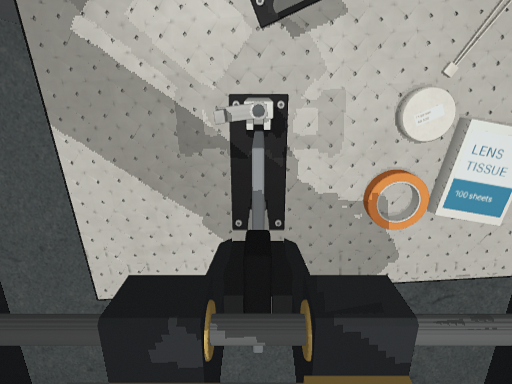

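View pics/Dside.png

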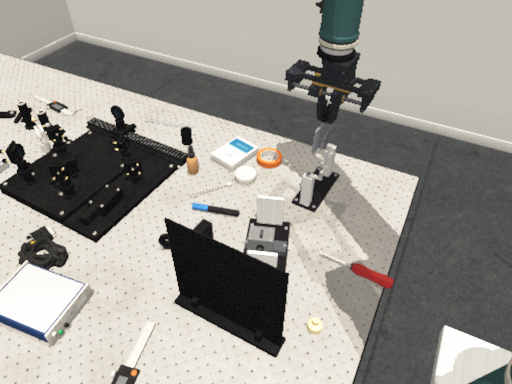

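Run:
```python
from h import *
from cell import manip,cams
yaw=.334;r=down(yaw);ex=np.array([np.cos(yaw),np.sin(yaw)]);ey=np.array([-ex[1],ex[0]]);S=np.array([.5435,-.16])
for n,dx in(("E1",-.03),("E2",.03)):
    p=S+ey*-.11+ex*dx
    manip.move_pose([p[0],p[1],.212],r);manip.dwell(.25)
    s=manip.state();c=cams.capture("wrist");c["tp"]=s["tool_pos"];c["tr"]=s["tcp_rot"];pickle.dump(c,open(n+".pkl","wb"));cv2.imwrite(f"pics/{n}.png",c["image"]);print(s["clock"],s["tool_pos"],s["contact_force"].round(1))
```

```text
16.5333 [ 0.5508971  -0.27492921  0.21199876] [-0.7  0.1 -2.2]
17.1833 [ 0.60698578 -0.25461901  0.21190873] [ 0.3 -0.2 -2.3]
```

View pics/E1.png

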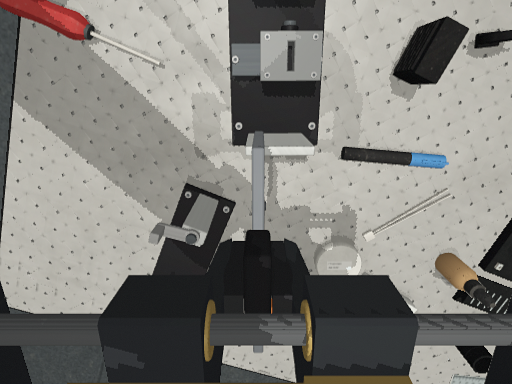

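View pics/E2.png

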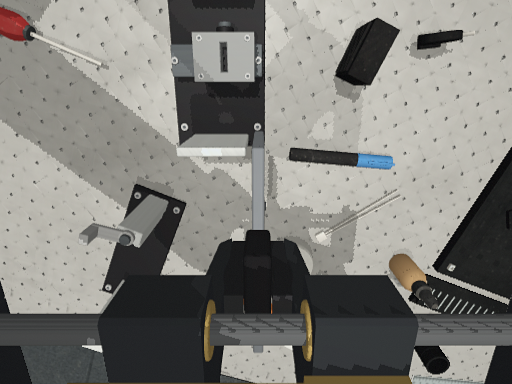

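Run:
```python
from h import *
a=pickle.load(open("E1.pkl","rb"))["image"][15:95,245:345];b=pickle.load(open("E2.pkl","rb"))["image"][15:95,170:270]
cv2.imwrite("pics/E1c.png",cv2.resize(a,(750,600),interpolation=cv2.INTER_CUBIC))
cv2.imwrite("pics/E2c.png",cv2.resize(b,(750,600),interpolation=cv2.INTER_CUBIC))
```

```text
(no output)
```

View pics/E1c.png

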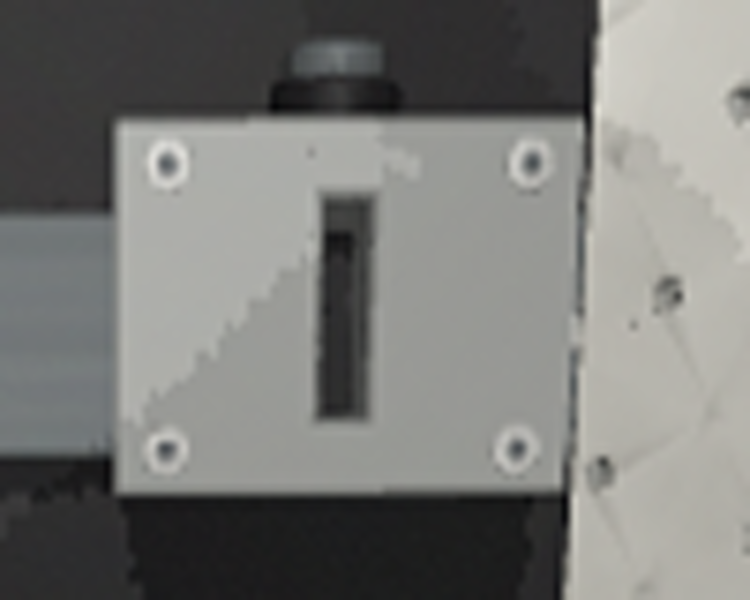

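View pics/E2c.png

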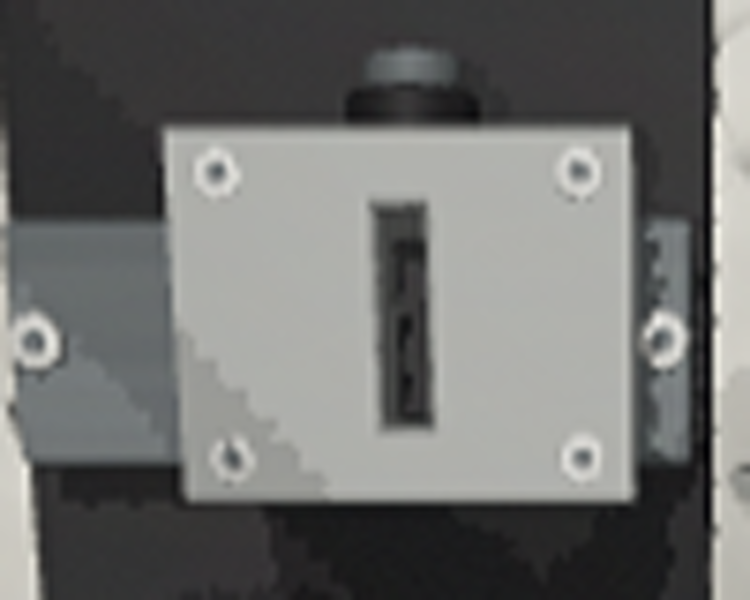

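Run:
```python
from h import *
a=pickle.load(open("E1.pkl","rb"));b=pickle.load(open("E2.pkl","rb"))
k=1/7.5
A=lambda p:(245+p[0]*k-.43,15+p[1]*k-.43);B=lambda p:(170+p[0]*k-.43,15+p[1]*k-.43)
Pa=pose(a,a["tp"],a["tr"]);Pb=pose(b,b["tp"],b["tr"])
L=[("slot",(346,307),(403,317))]+[("c%d"%i,p,q) for i,(p,q) in enumerate(zip([(115,118),(585,122),(565,492),(115,495)],[(165,128),(632,127),(635,500),(185,502)]))]+[("s%d"%i,p,q) for i,(p,q) in enumerate(zip([(167,163),(531,163),(517,448),(166,450)],[(216,172),(579,171),(582,458),(232,459)]))]
L+=[("t0",(322,195),(372,205)),("t1",(375,195),(428,205)),("t2",(370,420),(433,430)),("t3",(317,420),(380,430))]
w={}
for n,p,q in L:
    x=atz(a,A(p),.056,Pa);y=atz(b,B(q),.056,Pb);w[n]=(x+y)/2;print(n,tri([(a,A(p)),(b,B(q))]).round(4),x[:2].round(4),y[:2].round(4))
for g in("c","s"):
    v=[w[g+str(i)][:2] for i in range(4)];m=np.mean(v,0)
    ax=(v[1]-v[0]+v[2]-v[3]);ay=(v[0]-v[3]+v[1]-v[2]);print(g,m,np.arctan2(ax[1],ax[0]),np.arctan2(-ay[0],ay[1]),np.linalg.norm(ax)/2,np.linalg.norm(ay)/2)
```

```text
slot [ 0.5427 -0.1602  0.0556] [ 0.5427 -0.1602] [ 0.5428 -0.1603]
c0 [ 0.5104 -0.1498  0.0529] [ 0.5105 -0.1502] [ 0.5111 -0.1501]
c1 [ 0.5618 -0.1325  0.0546] [ 0.5617 -0.133 ] [ 0.5618 -0.1325]
c2 [ 0.5751 -0.1705  0.0547] [ 0.5749 -0.1707] [ 0.5752 -0.1705]
c3 [ 0.5239 -0.1886  0.0549] [ 0.5239 -0.1886] [ 0.524  -0.1885]
s0 [ 0.5177 -0.1525  0.0551] [ 0.5177 -0.1527] [ 0.5179 -0.1526]
s1 [ 0.5575 -0.1388  0.0555] [ 0.5574 -0.1389] [ 0.5575 -0.1388]
s2 [ 0.5676 -0.168   0.0561] [ 0.5676 -0.168 ] [ 0.5676 -0.1681]
s3 [ 0.528  -0.1819  0.0557] [ 0.528  -0.1819] [ 0.5281 -0.1819]
t0 [ 0.5358 -0.15    0.0556] [ 0.5358 -0.1499] [ 0.5359 -0.15  ]
t1 [ 0.5418 -0.1477  0.0538] [ 0.5416 -0.1479] [ 0.5421 -0.1479]
t2 [ 0.5498 -0.1709  0.0563] [ 0.5498 -0.1708] [ 0.5498 -0.171 ]
t3 [ 0.5439 -0.173   0.0563] [ 0.5439 -0.1729] [ 0.5439 -0.173 ]
c [ 0.54288246 -0.16051737] 0.3340224141450012 0.3342211400245953 0.05397635003283256 0.0403425393688135
s [ 0.54271798 -0.16036816] 0.33545412688177384 0.3357771903593058 0.04195269153880568 0.03093863769932716
```

```bash
cat >> h.py <<'E'
MY=.3345;EX=np.array([np.cos(MY),np.sin(MY)]);EY=np.array([-EX[1],EX[0]]);SL=np.array([.5428,-.1603])
def Mw(x,y,z): p=SL+EX*x/1e3+EY*y/1e3;return [p[0],p[1],z/1e3]
def toM(w): d=(np.array(w[:2])-SL)*1e3;return np.round([d@EX,d@EY,w[2]*1e3],2)
E
python3 - <<'E'
from h import *
from cell import manip,cams
r=down(MY)
manip.move_linear(Mw(0,0,205),rate=.15,rot=r)
manip.move_linear(Mw(0,0,150),rate=.1);manip.dwell(.3);s=manip.state();f0=s["contact_force"];print(toM(s["tool_pos"]),f0.round(2))
for n in("wrist","side","top"):
    c=cams.capture(n);c["tp"]=s["tool_pos"];c["tr"]=s["tcp_rot"];pickle.dump(c,open(f"G{n}.pkl","wb"))
    i=c["image"];cv2.imwrite(f"pics/G{n}.png",i if n!="side" else cv2.resize(i[80:280,180:340],(480,600),interpolation=cv2.INTER_CUBIC))
print(s["clock"])
E
```

```text
[  0.41  -0.29 150.8 ] [-0.31 -0.05 -1.45]
19.15
```

View pics/Gside.png

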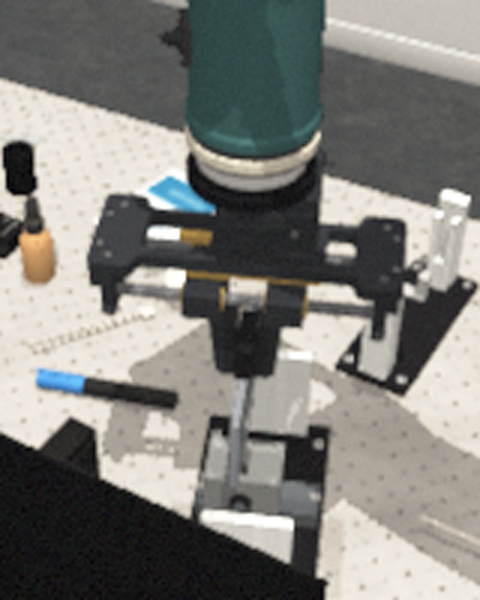

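View pics/Gwrist.png

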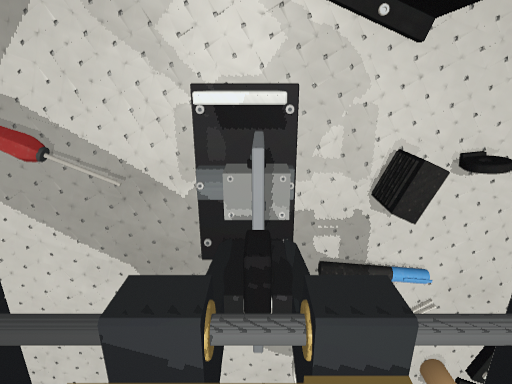

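```bash
cat > desc.py <<'E'
from h import *
from cell import manip,cams
r=down(MY)
def desc(x,y,z0,z1,step=1.,lim=7.,settle=.05,v=True):
    z=z0
    while z>z1:
        z=max(z-step,z1);manip.move_linear(Mw(x,y,z),rate=.03,rot=r);manip.dwell(settle);s=manip.state();f=s["contact_force"]
        if v:print(z,toM(s["tool_pos"]),f.round(1),s["moment"].round(2))
        if f[2]+1.9>lim or np.linalg.norm(f[:2])>12:print("contact",z,s["clock"]);return z
    print("free",z,s["clock"]);return z
E
python3 - <<'E'
from desc import *
manip.move_linear(Mw(0,0,140),rate=.06,rot=r)
desc(0,0,140,131)
E
```

```text
139.0 [ 9.0000e-02 -4.0000e-02  1.3909e+02] [-0.6  0.1 -2.3] [-0.03 -0.11 -0.03]
138.0 [-2.0000e-02  3.0000e-02  1.3802e+02] [-0.7  0.1 -2.2] [-0.07 -0.11  0.08]
137.0 [-3.0000e-02  3.0000e-02  1.3695e+02] [-0.6  0.8 -2. ] [-0.04 -0.15 -0.06]
136.0 [  0.17  -0.16 136.27] [0.7 0.1 0.8] [-0.03 -0.1  -0.  ]
135.0 [  0.47  -0.39 136.03] [-1.7  0.2  5.9] [0.08 0.2  0.  ]
contact 135.0 21.1167
```

Run:
```python
from desc import *
def sweep(xs,z=134.8,y=0):
    for x in xs:
        manip.move_linear(Mw(x,y,z),rate=.03,rot=r);manip.dwell(.06);s=manip.state();t=toM(s["tool_pos"]);print(x,t,s["contact_force"].round(1))
        if t[2]<135.3: print("drop",s["clock"]);return True
    print(s["clock"])
sweep(np.arange(.4,2.9,.4)) or sweep([1.5,0]) or sweep(np.arange(-.4,-2.9,-.4))
```

```text
0.4 [  0.77  -0.41 135.99] [-2.3  0.7  6.1]
0.8 [  0.97  -0.4  135.97] [-2.2 -0.2  7.7]
1.2000000000000002 [  1.17  -0.4  135.96] [-1.6  0.2  7.6]
1.6 [  1.4   -0.41 135.99] [-1.9  0.1  8.5]
2.0 [  1.65  -0.41 135.98] [-3.3 -0.1  8.6]
2.4 [  1.86  -0.37 135.95] [-4.6 -1.1  8.2]
2.8000000000000003 [  2.1   -0.4  135.98] [-5.3 -0.5  9.1]
23.275
1.5 [  1.33  -0.39 135.94] [-2.4  0.3  7.2]
0 [  0.51  -0.44 136.01] [-1.4 -0.1  5.9]
23.8917
-0.4 [  0.32  -0.43 136.03] [-1.   0.6  6.1]
-0.8 [ 9.0000e-02 -4.3000e-01  1.3601e+02] [-0.1  0.4  6. ]
-1.2000000000000002 [-1.3000e-01 -4.6000e-01  1.3602e+02] [-0.2  0.5  5.1]
-1.6 [ -0.42  -0.46 135.99] [-0.1  1.   5.1]
-2.0 [ -0.66  -0.46 135.96] [1.4 1.5 5.9]
-2.4 [ -0.95  -0.47 135.94] [0.7 1.9 5.1]
-2.8000000000000003 [ -1.27  -0.49 135.91] [1.7 1.3 5.5]
26.05
```

Run:
```python
from h import *
c=pickle.load(open("Gwrist.pkl","rb"))
cv2.imwrite("pics/Gw1.png",cv2.resize(c["image"][120:245,190:310],(576,600),interpolation=cv2.INTER_CUBIC))
```

```text
(no output)
```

View pics/Gw1.png

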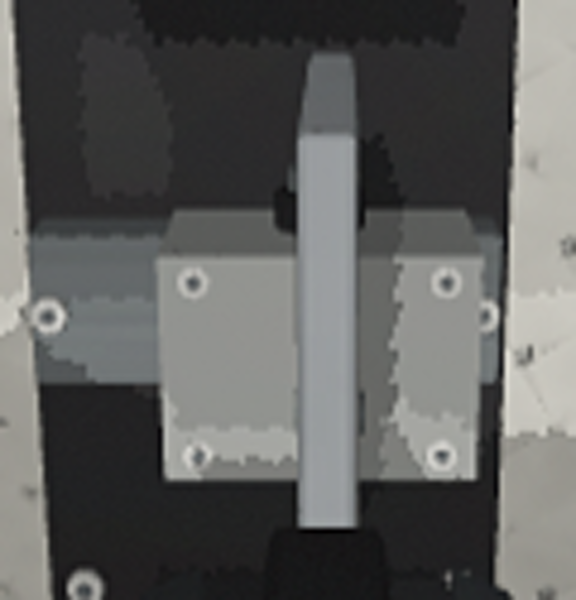

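Run:
```python
from h import *
c=pickle.load(open("Gwrist.pkl","rb"));P=pose(c,c["tp"],c["tr"]);print(toM(c["tp"]),R.from_rotvec(c["tr"]).as_matrix().round(4).tolist())
f=lambda p:(190+p[0]/4.8-.4,120+p[1]/4.8-.4)
for n,p,z in[("topL",(299,133),.1548),("topR",(357,133),.1548),("botL",(308,53),.0948),("botR",(354,53),.0948),("nearL",(299,527),.1548),("nearR",(357,527),.1548),("s",(193,283),.056),("s",(447,283),.056),("s",(441,456),.056),("s",(197,456),.056)]:
    print(n,toM(atz(c,f(p),z,P)))
C=cloud(c,P);print(toM(C[205,258]),toM(C[160,258]),toM(C[180,240]))
```

```text
[  0.41  -0.29 150.8 ] [[0.0013, 0.9446, 0.3283], [-0.0005, 0.3283, -0.9446], [-1.0, 0.0011, 0.0009]]
topL [ -1.84  58.63 154.8 ]
topR [  3.62  58.63 154.8 ]
botL [-1.55 58.3  94.8 ]
botR [ 4.52 58.3  94.8 ]
nearL [ -2.07  17.88 154.8 ]
nearR [  3.9   17.87 154.8 ]
s [-21.08  15.68  56.  ]
s [20.94 15.66 56.  ]
s [ 20.71 -15.26  56.  ]
s [-21.27 -15.24  56.  ]
[  0.94  30.4  153.86] [  0.93  52.43 153.21] [-13.09  14.1   54.67]
```

Run:
```python
from desc import *
s=manip.state();manip.move_linear(s["tool_pos"]+[0,0,.006],rate=.05)
manip.move_linear(Mw(-1.4,1.7,142),rate=.05,rot=r);manip.dwell(.2);s=manip.state();c=cams.capture("wrist");c["tp"]=s["tool_pos"];c["tr"]=s["tcp_rot"];pickle.dump(c,open("H.pkl","wb"))
print(toM(s["tool_pos"]),s["clock"],s["contact_force"].round(1))
cv2.imwrite("pics/H.png",cv2.resize(c["image"][120:245,190:310],(768,800) if 0 else (576,600),interpolation=cv2.INTER_CUBIC))
```

```text
[ -1.5    1.73 141.87] 26.7917 [ 0.3 -0.3 -2.1]
```

View pics/H.png

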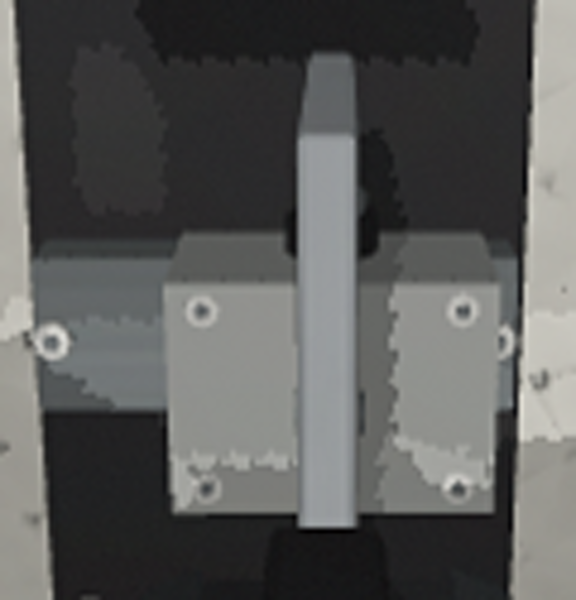

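```bash
python3 - <<'E'
from h import *
c=pickle.load(open("H.pkl","rb"));P=pose(c,c["tp"],c["tr"]);o=c["tp"][2]-.056
f=lambda p:(190+p[0]/4.8-.4,120+p[1]/4.8-.4)
for n,p,z in[("topL",(299,133),o+.06),("topR",(357,133),o+.06),("botL",(308,53),o),("botR",(354,53),o)]+[("s",p,.056) for p in[(201,311),(463,311),(457,488),(206,488)]]:
    print(n,toM(atz(c,f(p),z,P)))
E
python3 - <<'E'
from desc import *
z=desc(-1.4,1.7,140,131,lim=5)
E
```

```text
topL [ -3.74  60.64 145.87]
topR [  1.72  60.64 145.87]
botL [-3.53 60.37 85.87]
botR [ 2.54 60.37 85.87]
s [-21.16  15.67  56.  ]
s [20.83 15.66 56.  ]
s [ 20.74 -15.21  56.  ]
s [-21.15 -15.2   56.  ]
139.0 [ -1.53   1.78 138.77] [-0.  -0.3 -1.7] [ 0.   -0.08 -0.02]
138.0 [ -1.39   1.69 138.  ] [-0.2 -0.5 -2.1] [-0.03 -0.11 -0.  ]
137.0 [ -1.43   1.75 136.94] [-0.4  0.4 -2.8] [-0.   -0.06 -0.07]
136.0 [ -1.44   1.74 135.94] [ 0.6  0.7 -2.2] [-0.01 -0.06 -0.02]
135.0 [ -1.44   1.73 134.94] [ 0.4 -0.3 -2.3] [-0.03 -0.12  0.04]
134.0 [ -1.42   1.75 133.92] [-0.1 -0.1 -2.6] [-0.07 -0.11  0.  ]
133.0 [ -1.45   1.74 132.94] [ 0.   1.1 -1.7] [-0.03 -0.11  0.03]
132.0 [ -1.45   1.72 131.93] [ 0.4  0.3 -1.9] [ 0.   -0.08  0.  ]
131.0 [ -1.43   1.72 130.93] [-0.6  0.  -2.1] [-0.04 -0.04  0.03]
free 131.0 29.5417
```

Run:
```python
from desc import *
z=desc(-1.4,1.7,131,120,step=3,lim=8)
if z<=120: desc(-1.4,1.7,120,107,step=1,lim=32)
```

```text
128 [ -1.54   1.78 127.78] [ 0.1  0.4 -3. ] [-0.04 -0.13 -0.02]
125 [ -1.51   1.78 124.81] [ 0.2  0.5 -2.9] [-0.04 -0.1   0.01]
122 [ -1.52   1.77 121.8 ] [-0.4  0.1 -2.1] [-0.06 -0.12 -0.02]
120 [ -1.47   1.74 119.89] [-0.4 -0.4 -2.5] [ 0.01 -0.12 -0.04]
free 120 30.7417
119 [ -1.16   1.52 119.31] [ 0.3 -1.1 -0.3] [ 0.05 -0.11  0.02]
118 [ -0.92   1.35 118.88] [-1.   1.3  5.1] [-0.    0.15 -0.  ]
117 [ -0.98   1.37 117.73] [-1.   0.6  5. ] [0.03 0.06 0.04]
116 [ -0.99   1.38 116.67] [-1.   0.9  4.6] [0.   0.06 0.01]
115 [ -1.     1.41 115.56] [1.3 0.6 5.6] [ 0.02 -0.02  0.01]
114 [ -1.08   1.42 114.44] [-0.7  0.5  4.7] [-0.    0.01  0.06]
113 [ -1.07   1.44 113.4 ] [-0.9  1.3  4.9] [ 0.04 -0.02 -0.01]
112 [ -1.08   1.46 112.36] [-1.3  0.8  4.9] [ 0.06 -0.13  0.  ]
111 [ -0.88   1.37 112.24] [-1.8 -0.   9.8] [ 0.11  0.33 -0.01]
110 [ -0.65   1.24 112.21] [-3.5  1.2 13.2] [0.23 0.58 0.01]
109 [ -0.48   1.13 112.16] [-5.   1.9 20.2] [ 0.32  0.95 -0.01]
108 [ -0.27   1.02 112.09] [-6.1  2.9 24. ] [ 0.49  1.22 -0.  ]
107 [-3.0000e-02  9.0000e-01  1.1205e+02] [-7.3  3.2 28.7] [0.56 1.56 0.01]
free 107 34.6417
```

Run:
```python
from desc import *
manip.move_linear(Mw(-1.2,1.6,112),rate=.03,rot=r);manip.dwell(.2);s=manip.state();print(toM(s["tool_pos"]),s["contact_force"].round(1))
manip.set_gripper(.05);manip.dwell(.2);s=manip.state();print(s["contact_force"].round(1),s["gripper_width"])
manip.move_linear(Mw(-1.2,1.6,175),rate=.1)
manip.move_linear(Mw(0,-70,240),rate=.2);manip.dwell(.3)
s=manip.state();print(s["clock"])
for n in("wrist","side"):
    c=cams.capture(n);c["tp"]=s["tool_pos"];c["tr"]=s["tcp_rot"];pickle.dump(c,open(f"K{n}.pkl","wb"))
    i=c["image"];cv2.imwrite(f"pics/K{n}.png",i if n!="side" else cv2.resize(i[80:280,180:340],(480,600),interpolation=cv2.INTER_CUBIC))
```

```text
[ -0.99   1.51 112.25] [-1.1  1.5  7.3]
[ 0.4  0.1 -0.3] 0.05027309326036477
37.7917
```

View pics/Kwrist.png

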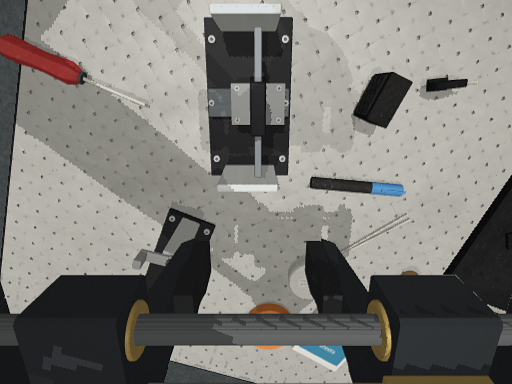

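View pics/Kside.png

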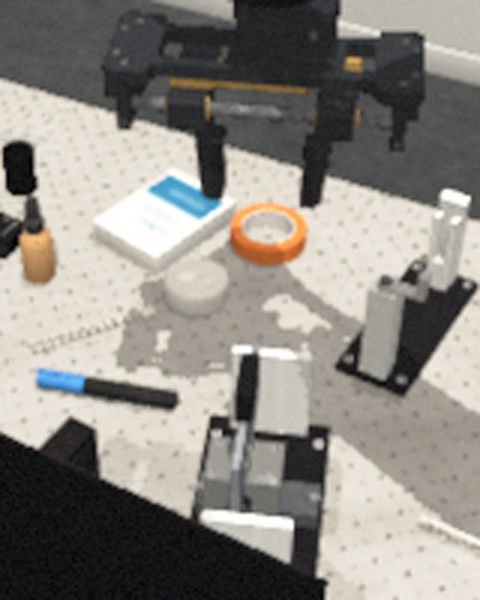

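Run:
```python
from h import *
c=pickle.load(open("Kwrist.pkl","rb"));P=pose(c,c["tp"],c["tr"]);C=cloud(c,P)
for v in range(35,165,12): 
    print(v,toM(C[v,258]))
print(toM(C[130,275]),toM(C[90,240]))
```

```text
35 [  0.23  54.13 115.02]
47 [  0.24  45.58 115.97]
59 [  0.26  37.11 114.14]
71 [  0.27  28.19 115.39]
83 [  0.25  18.76 143.75]
95 [  0.26  10.47 142.93]
107 [  0.27   2.02 143.68]
119 [  0.28  -6.69 143.21]
131 [  0.3  -15.62 142.87]
143 [  0.35 -29.18 116.23]
155 [  0.36 -39.67 115.7 ]
[ 20.75 -32.11   5.19] [-17.53  13.42  55.62]
```

```bash
python3 -c "
from cell import manip,order
order.close_job();print(manip.state()['clock'])"
```

```text
the job is handed in; nothing more can be done
the job is handed in; nothing more can be done
```

I turned the swing tab aside, lifted the guard panel straight up out of the frame, and pushed its tongue fully home in the switch slot. The panel now stands by itself. I handed the job in at about 38 s on the clock; the hand-in reports no verdict.

**Last checks:**
- **Cam:** the tongue met it at 119 mm tool height and the panel stopped at 112 mm, so the cam is down about 7 mm.
- **Push:** the peak reading was about 29 N at the wrist, against the 60 N limit.
- **Panel height:** after release, depth readings put the plate's top edge at about 115.5 mm (116 expected) and the grip bar's top at about 143.4 mm (144 expected). The head's top read 55.6 mm.
- **Surroundings:** in the final pictures the panel looks upright, the gripper is clear, and the bystanders look undisturbed. I did not measure their positions.

**What did not go cleanly:**
- **Tab turn:** there was one spike of about 18 N, probably the fingers brushing the grip bar. The bar's top then read about 3 mm off centre, but the panel stayed in the frame.
- **First insertion:** the tongue landed on the head's top, and sweeping it sideways at up to about 9 N did not find the slot. A wrist picture showed the panel about 1.7 mm off in y and 1.3 mm off in x, and after correcting for that it went in freely.

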